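Screw the clamp nut down on the test disc

ROBOT

A 7-joint arm with a two-finger parallel gripper is mounted at the origin on the work surface. World frame = base frame: x ahead of the robot, y to its left, z up, the work surface at z = 0. Lengths are in m, angles in rad, forces in N, time in s.
With the tool pointing down it reaches from about 0.4 to 0.9 m from the base axis. Payload 5.5 kg.
Tool frame: the origin (TCP) lies between the finger pads; the fingertips stand 22 mm ahead of it and the grasp point (between the pads) lies 3 mm ahead of it; z points along the fingers, y is the line along which they close (so a half turn about z gives the same grasp; the last joint's range is limited). The gripper opens to 92 mm and grips with 3 to 60 N. Pads are 19 mm wide; open, the fingers measure 130 mm over their backs; the gripper's body (75 mm by 190 mm) begins 47 mm behind the grasp point.
Start: joints at [1.387, 0.501, -0.427, 1.55, 0.221, 1.138, -0.21], TCP at [0.281, -0.586, 0.249] pointing down, gripper open.
Joint ranges: [-2.88, 2.88], [-0.31, 2.03], [-1.54, 1.56], [0.2, 2.42], [-1.41, 4.55], [0.19, 2.02], [-2.57, 2.57]. Speed limits (rad/s): [2.57, 2.57, 3.14, 3.14, 3.14, 3.14, 3.14].

INTERFACE

Orientations are given as a rotation vector (axis times angle).
In Python, from rig import monitor, vision, r gives the robot as it stands. The module is installed in compiled form; this text tells all that it offers.
- The arm moves only by the tool step_arm, never from a script. Its argument "motion" is one flat list of numbers, 4 for each row, row after row: the shift along the tool's x, y, z in cm, then the turn about the tool's z in rad. A call has 1 to 10 rows; each row is the pose to reach, as a shift and turn from the pose commanded when the call began, along the tool's axes at that moment; what a row does not reach only later rows make up. A row lasts 1/8 s, in which the tool goes at most 62.5 mm and 10.7 degrees, less where a joint would pass 70% of its speed; a pose out of reach is approached as far as the arm can. A call with a gripper value outside its range is refused whole. "jaw" is the finger opening in cm, from 0 to 9.18, set as the call begins (left out, the last holds). The fingers move at their own pace and stop on an object; "newtons" is the grip in N (left out, the last holds). Time passes only in rows, so rows that repeat a pose let the fingers close. It gives the time, the measured TCP pose, the force, the opening and the grip force at its end, in the units of the state.
- monitor.get_state(): the state, without advancing time (a new reading comes with each control period).
- vision.grab_frame(name): name is "scene" or "top" or "wrist"; returns a dict with "frame" (384x512x3 uint8, blue, green, red), "intrinsics" (3x3 intrinsics, pixels), "k1" (the pictures are not rectified: a ray, as slopes to the right and down, at radius r is drawn at 1 + k1 r^2 times it, then the intrinsics apply), "R" (3x3) and "t" (3): a world point X has camera coordinates R X + t. Camera axes: x right, y down, z forward; pixel columns grow to the right and rows downward; lengths in m; the calibration is good to about 2 mm. A picture is of the moment at which its call begins. There is no depth.
- r.sign_off(): hands the job in; it is judged then, once.
The state is a dict: "time_s": time; "joint_positions": joint angles; "joint_vel": joint speeds; "joint_torque": joint torques, N m; "ee_pos": TCP position; "eef_rot": TCP orientation; "force": force on the tool from outside, world axes, zero at the start; "wrist_torque": the same for the moment, N m; "opening": opening from 0.0 (shut) to 1.0 (fully open); "finger_force": force on a finger pad.
Only numpy, scipy, OpenCV 4.12 (cv2) and the standard library are available. Lean on these libraries where they do the work, as an engineer would, in place of code of your own. Each camera call takes 0.05 s, during which the arm holds its last target. There are 200 camera calls.

TASK

One of the three specimen holders on the bench has a steel test disc lying on its seat. Screw that holder's knurled nut down, clockwise seen from above, until it stops tight on the disc, then let go. Leave the nuts of the two empty holders as they are.

Things in the scene. Friction and masses are not known exactly. Their poses are not given: they have to be found in the camera images.
- clamp_nut_grip (a point): Knurled steel nut, upright cylinder 40 mm across, 44 mm high (foot flange 46 mm across, 4 mm high), on the one holder with a bright test disc (84 mm across, 10 mm thick, top 34 mm above the bench) under it. Grip at any yaw. Point: on its axis, 28 mm above its underside; 62 mm above the bench when tight, 67 mm at joint 0. z up. The stud, 14 mm thick, sticks out on top to 91 mm above the bench.
- clamp_nut (a joint): Turn of that nut on its thread, rad, growing clockwise seen from above: 0 = backed off, 5 mm gap to the disc; 1.4 = hard stop, tight on the disc. Starts at 0 to 0.35, so a single grasp turned 1.05 to 1.4 rad tightens it. It sinks 3.57 mm per rad, takes about 0.15 N m to turn and stays where it is left.
- spare_nut1 (a joint): Turn of the identical nut on one empty holder, rad, clockwise positive; it starts at 0 and is to stay. No disc there: the nut stands 15 mm above a bare dark seat 60 mm across. All three holders have grey base plates 100 mm square, 12 mm thick, fixed to the bench in a row across it about 270 mm apart, in any order.
- spare_nut2 (a joint): Turn of the identical nut on the other empty holder, rad, clockwise positive; it starts at 0 and is to stay. That holder looks the same as the first empty one.
Not all that is in view belongs to the job. What is shaped like the part that bears spare_nut1 but red is not meant.

How it is judged:
At the end, for the whole second after the job is handed in: The nut on the disc is screwed down to within 10 degrees (0.174 rad) of its stop at 1.4 rad and is at rest; the nuts of both empty holders are less than 0.2 rad from where they started (value of joint clamp_nut above 1.226 rad and velocity of joint clamp_nut below 0.05 rad/s and value of joint each of spare_nut1, spare_nut2 below 0.2 rad); the robot touches nothing.
It fails at once if a nut of an empty holder is turned by more than 0.2 rad (value of joint any of spare_nut1, spare_nut2 above 0.2 rad).
It also fails if it takes over 32 s, if anything falls off the work surface, if the arm or the gripper's body presses on something with over 40 N, if the wrist force passes 120 N, or if a joint passes its speed limit or range.

## Working session

There is one attempt and no reset: what is moved stays moved. The work goes in short steps, Python scripts to look and compute and a tool call to move; the robot and the scene stay as the last step left them, time stands still between calls to the robot, and variables do not carry over. Pictures are saved under pics/ and viewed, at most 10 in all, crops included, and the job is handed in when it is done.

Besides the shell and the picture viewer there is one more tool, called by a JSON object that holds its "fn" and its "kwargs", one argument or row to a line. step_arm: Moves the arm, as the interface text tells. Its arguments: {"type":"object","properties":{"motion":{"type":"array","items":{"type":"number"}},"jaw":{"type":"number"},"newtons":{"type":"number"}},"required":["motion"]}

```bash
mkdir -p pics
cat > h.py <<'E'
import numpy as np, cv2
from rig import monitor, vision, r
def ray(f,u,v):
    K=f["intrinsics"]; d=cv2.undistortPoints(np.array([[[u,v]]],float),np.array(K,float),np.array([f["k1"],0,0,0],float))[0,0]
    R=np.array(f["R"]);t=np.array(f["t"])
    return -R.T@t, R.T@np.array([d[0],d[1],1.])
def plane(f,u,v,z):
    o,d=ray(f,u,v); return o+d*(z-o[2])/d[2]
def proj(f,X):
    X=np.array(X,float).reshape(-1,1,3)
    return cv2.projectPoints(X,cv2.Rodrigues(np.array(f["R"]))[0],np.array(f["t"],float),np.array(f["intrinsics"],float),np.array([f["k1"],0,0,0],float))[0][:,0]
E
python3 - <<'E'
from h import *
for n in ("scene","top"):
    f=vision.grab_frame(n); cv2.imwrite(f"pics/{n}0.png",f["frame"]); print(n,f["intrinsics"],f["k1"],f["R"],f["t"])
print(monitor.get_state())
E
```

```text
scene [[346.49589107   0.         252.78035101]
 [  0.         346.49589107 196.16305613]
 [  0.           0.           1.        ]] -0.05288491656598854 [[ 0.40187526  0.9154644   0.02052318]
 [ 0.61077554 -0.2512881  -0.75087118]
 [-0.68223861  0.31429161 -0.66012974]] [-0.21272584 -0.23339336  1.13834616]
top [[426.89019183   0.         254.57814804]
 [  0.         426.89019183 197.41136458]
 [  0.           0.           1.        ]] -0.14702986473478485 [[-0.01058519 -0.99991262  0.00791926]
 [-0.99789338  0.01005622 -0.06409112]
 [ 0.06400588 -0.00858099 -0.99791263]] [0.01614194 0.47998036 0.97599059]
{'time_s': 0.1, 'joint_positions': array([ 1.38717305,  0.50176449, -0.42679138,  1.55134924,  0.22079736,
        1.13830417, -0.21028804]), 'joint_vel': array([-5.23320603e-04, -2.36089994e-03, -1.45978786e-03, -1.20273551e-03,
        6.14951302e-05,  1.63727307e-03, -1.15935481e-03]), 'joint_torque': array([-1.03629834e-02, -5.67876256e+01, -5.83847299e+00, -2.79917765e+01,
       -6.91074086e-02,  2.41428777e-02,  6.08546702e-05]), 'ee_pos': array([ 0.28056367, -0.58566682,  0.24777251]), 'eef_rot': array([-3.06180095e+00, -6.95728412e-01,  5.28874694e-04]), 'force': array([ 0.15259721, -0.07393724,  0.54071687]), 'wrist_torque': array([0.02039405, 0.00024135, 0.03058417]), 'finger_force': 0.0, 'opening': 0.9990899739451191}
```

View pics/top0.png

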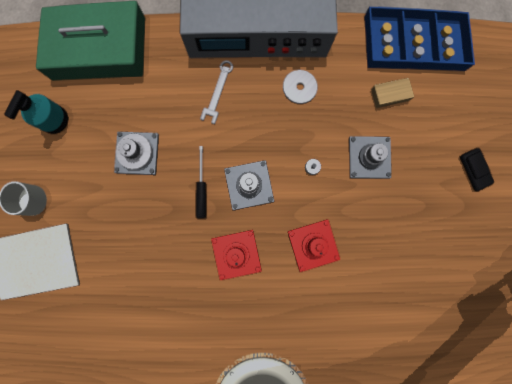

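View pics/scene0.png

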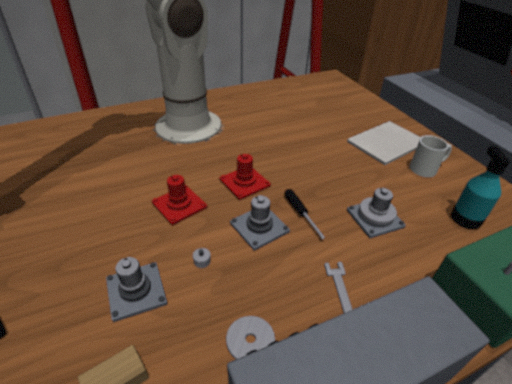

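The disc is on the holder at top (135,153), which is scene (378,210). The two empty holders are at top (248,184) and (371,156), and the red ones are decoys. Next I'll locate the disc holder precisely.

Run:
```python
from h import *
ims=[]
for n,(cx,cy) in (("top",(135,153)),("scene",(378,208))):
    f=vision.grab_frame(n); g=f["frame"][cy-32:cy+32,cx-32:cx+32]
    ims.append(cv2.resize(g,(384,384),interpolation=cv2.INTER_CUBIC))
    if n=="top":
        hsv=cv2.cvtColor(f["frame"],cv2.COLOR_BGR2HSV)
        m=((hsv[...,1]<60)&(hsv[...,2]>60)).astype(np.uint8); mm=np.zeros_like(m); mm[cy-32:cy+32,cx-32:cx+32]=m[cy-32:cy+32,cx-32:cx+32]
        c=max(cv2.findContours(mm,0,2)[0],key=cv2.contourArea); q=cv2.minAreaRect(c); print(q, plane(f,*q[0],.012))
        P=[plane(f,*p,.012) for p in cv2.boxPoints(q)]; print(np.round(P,4))
    X=[[*plane(f,135,153,.034)[:2],z] for z in (.012,.034,.091)] if n=="top" else X
    print(proj(f,X))
print(np.round(X,3))
cv2.imwrite("pics/crop1.png",np.hstack(ims))
```

```text
((135.88653564453125, 152.7693328857422), (41.89765930175781, 41.997535705566406), 2.8624050617218018) [0.58929109 0.29160137 0.012     ]
[[0.5425 0.3443 0.012 ]
 [0.6437 0.3414 0.012 ]
 [0.6363 0.2393 0.012 ]
 [0.536  0.2432 0.012 ]]
[[137.48152975 154.54370511]
 [135.00000002 153.00000001]
 [128.04707744 148.6721815 ]]
[[372.56407718 214.00330849]
 [374.89116299 207.27812558]
 [381.29435206 188.68659306]]
[[0.585 0.288 0.012]
 [0.585 0.288 0.034]
 [0.585 0.288 0.091]]
```

View pics/crop1.png

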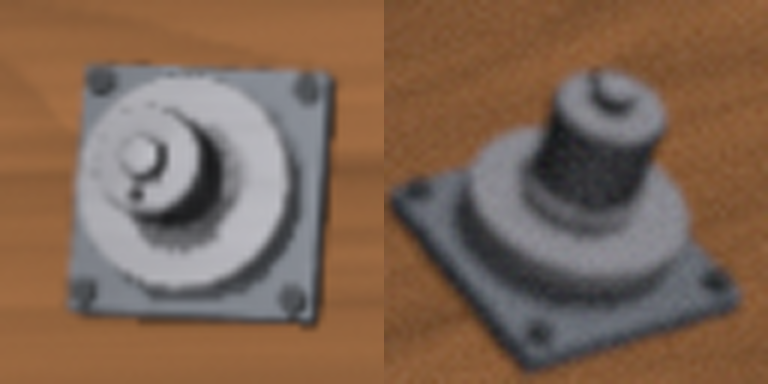

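```bash
cat >> h.py <<'E'
from scipy.spatial.transform import Rotation as Ro
def todo(p):
    s=monitor.get_state(); R=Ro.from_rotvec(s["eef_rot"]).as_matrix()
    print("tool shift cm",np.round(R.T@(np.array(p)-s["ee_pos"])*100,2),"tcp",np.round(s["ee_pos"],4),"q",np.round(s["joint_positions"],2),"t",s["time_s"]); print("tool x,y",np.round(R[:,:2].T,3))
E
python3 - <<'E'
from h import *
f=vision.grab_frame("top");g=vision.grab_frame("scene")
a=plane(f,126.7,146.7,.091);b=plane(g,383.8,191,.091);c=plane(f,133.3,151.2,.034)
print(a,b,c); todo([*(a[:2]+b[:2])/2,.2])
E
```

```text
[0.58940268 0.2907802  0.091     ] [0.59357195 0.2876574  0.091     ] [0.58926759 0.29177558 0.034     ]
tool shift cm [ 65.84 -65.5    4.88] tcp [ 0.2808 -0.586   0.2484] q [ 1.39  0.5  -0.43  1.55  0.22  1.14 -0.21] t 0.3
tool x,y [[ 0.902  0.432  0.   ]
 [ 0.432 -0.902 -0.001]]
```

{"fn": "step_arm", "kwargs": {
  "motion": [4,-4,0,-0.12,8,-8,0,-0.24,12,-12,0,-0.36,16,-16,0,-0.48,20,-20,0,-0.6,24,-24,0,-0.72,28,-28,0,-0.84,32,-32,0,-0.96,36,-36,0,-1.08,36,-36,0,-1.08],
  "jaw": 9,
  "newtons": 40
}}

```text
time_s: 1.55
ee_pos: [0.4514, -0.101, 0.2494]
eef_rot: [2.259, 2.182, 0.003]
force: [-0.7, -0.7, 0.3]
opening: 0.978
finger_force: 0.0
```

```bash
python3 -c "
from h import *
todo([.59,.29,.2])"
```

```text
tool shift cm [39.55 12.5   5.01] tcp [ 0.4514 -0.101   0.2494] q [ 0.97  0.22 -0.9   1.99  0.2   1.02 -0.06] t 1.55
tool x,y [[ 0.034  0.999  0.001]
 [ 0.999 -0.034  0.002]]
```

{"fn": "step_arm", "kwargs": {
  "motion": [4.4,1.4,0,-0.15,8.8,2.8,0,-0.3,13.2,4.2,0,-0.45,17.6,5.6,0,-0.6,22,7,0,-0.75,26.4,8.4,0,-0.9,30.8,9.8,0,-1.05,35.2,11.2,2,-1.2,39.5,12.5,3.5,-1.4,39.5,12.5,3.5,-1.4]
}}

```text
time_s: 2.8
ee_pos: [0.5911, 0.2858, 0.2114]
eef_rot: [-0.329, -3.12, -0.001]
force: [-0.1, 0.4, 0.3]
opening: 0.98
finger_force: 0.0
```

```bash
python3 -c "
from h import *
todo([.59,.29,.07])
f=vision.grab_frame('wrist'); cv2.imwrite('pics/w1.png',f['frame'])
for z in (.034,.091): print(proj(f,[[.59,.29,z]]))"
```

```text
tool shift cm [ 0.14  0.39 14.14] tcp [0.5911 0.2858 0.2114] q [ 0.19  0.76 -1.06  1.55  0.68  1.24  0.38] t 2.8
tool x,y [[-0.978  0.209  0.004]
 [ 0.209  0.978  0.001]]
[[261.54148736 183.44774838]]
[[262.47946319 196.21040893]]
```

View pics/w1.png

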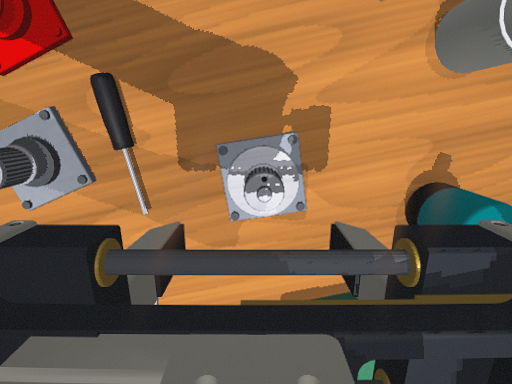

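The wrist view shows the stud tip at about (264,194) and the disc centre at about (264,181). That's within 2 px of my prediction, and the bottle is clear of the fingers.

```bash
python3 -c "
from h import *
f=vision.grab_frame('wrist')
p=plane(f,264,194.5,.091); print(p,plane(f,264,182,.034)); todo([.5905,.2915,.07])"
```

```text
[0.5895342  0.28950516 0.091     ] [0.58984288 0.29079135 0.034     ]
tool shift cm [ 0.34  0.88 14.29] tcp [0.5922 0.2823 0.2129] q [ 0.19  0.76 -1.06  1.55  0.68  1.24  0.37] t 2.9
tool x,y [[-0.977  0.215  0.001]
 [ 0.215  0.977 -0.001]]
```

{"fn": "step_arm", "kwargs": {
  "motion": [0.2,0.5,4,0,0.2,0.5,8,0,0.2,0.5,8,0,0.2,0.5,8,0,0.2,0.5,8,0]
}}

```text
time_s: 3.52
ee_pos: [0.5926, 0.2887, 0.1362]
eef_rot: [0.338, 3.12, 0.003]
force: [-0.0, -0.0, 0.4]
opening: 0.981
finger_force: 0.0
```

```bash
python3 -c "
from h import *
todo([.59,.29,.07])
f=vision.grab_frame('wrist'); cv2.imwrite('pics/w2.png',f['frame'])
for z in (.034,.091): print(proj(f,[[.59,.29,z]]))
todo([.59,.29,.07])"
```

```text
tool shift cm [0.3  0.06 6.62] tcp [0.5926 0.2887 0.1362] q [ 0.15  0.84 -1.    1.6   0.76  1.13  0.32] t 3.525
tool x,y [[-0.977  0.214 -0.003]
 [ 0.214  0.977  0.002]]
[[259.20557747 199.7286287 ]]
[[259.94300718 222.50264342]]
tool shift cm [0.28 0.06 6.59] tcp [0.5924 0.2887 0.1359] q [ 0.15  0.84 -1.    1.6   0.76  1.13  0.32] t 3.575
tool x,y [[-0.977  0.214 -0.003]
 [ 0.214  0.977  0.002]]
```

View pics/w2.png

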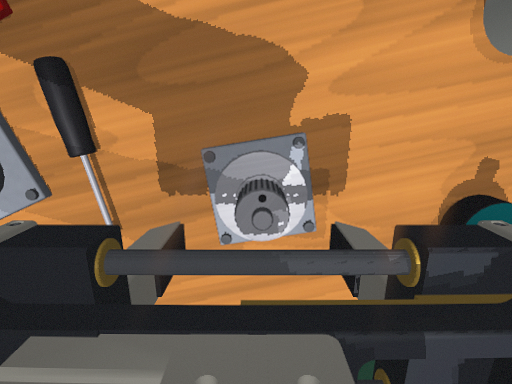

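Stud top at about (262,217), between the fingers (160 to 355). The marker dot is at (262,198).

```bash
python3 -c "
from h import *
f=vision.grab_frame('wrist')
p=plane(f,262,218,.091); print(p,plane(f,262,198.5,.034)); todo([p[0],p[1],.07])"
```

```text
[0.58673372 0.29218179 0.091     ] [0.58911585 0.29275647 0.034     ]
tool shift cm [0.62 0.21 6.55] tcp [0.5922 0.2887 0.1356] q [ 0.15  0.84 -1.    1.61  0.76  1.13  0.32] t 3.625
tool x,y [[-0.977  0.214 -0.002]
 [ 0.214  0.977  0.001]]
```

{"fn": "step_arm", "kwargs": {
  "motion": [0.4,0.2,2.5,0,0.4,0.2,5,0,0.4,0.2,6.6,0,0.4,0.2,6.6,0,0.4,0.2,6.6,0]
}}

```text
time_s: 4.25
ee_pos: [0.588, 0.2918, 0.0679]
eef_rot: [-0.336, -3.124, -0.001]
force: [0.2, 0.2, 0.2]
opening: 0.98
finger_force: 0.0
```

{"fn": "step_arm", "kwargs": {
  "motion": [0,0,0,0,0,0,0,0,0,0,0,0,0,0,0,0,0,0,0,0,0,0,0,0],
  "jaw": 3,
  "newtons": 40
}}

```text
time_s: 5.0
ee_pos: [0.5882, 0.2933, 0.068]
eef_rot: [0.335, 3.123, 0.006]
force: [2.5, 4.4, -3.6]
opening: 0.432
finger_force: 40.0
```

```bash
python3 -c "
from h import *
s=monitor.get_state(); print(s['force'],s['wrist_torque'],s['opening']*9.18)
f=vision.grab_frame('wrist'); cv2.imwrite('pics/w3.png',f['frame'])
todo([.589,.291,.07])"
```

```text
[ 2.5445567   4.43673597 -3.63212246] [ 0.84081649 -0.67195204 -0.06605349] 3.9652314030478473
tool shift cm [-0.12 -0.21 -0.2 ] tcp [0.5883 0.2933 0.068 ] q [ 0.11  0.91 -0.94  1.64  0.83  1.03  0.27] t 5.05
tool x,y [[-0.977  0.212 -0.001]
 [ 0.212  0.977  0.004]]
```

View pics/w3.png

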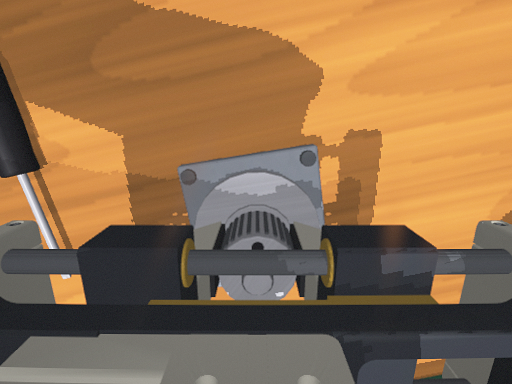

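Nut gripped (39.7 mm opening, 40 N). Now turning clockwise (+ about tool z) while sinking with the thread.

{"fn": "step_arm", "kwargs": {
  "motion": [0,0.1,0.04,0.12,0,0.1,0.08,0.24,0,0.1,0.13,0.36,0,0.1,0.17,0.48,0,0.1,0.21,0.6,0,0.1,0.26,0.72,0,0.1,0.3,0.84,0,0.1,0.34,0.96,0,0.1,0.36,1.02,0,0.1,0.36,1.02]
}}

```text
time_s: 6.3
ee_pos: [0.59, 0.2952, 0.0644]
eef_rot: [1.818, 2.562, 0.011]
force: [7.8, 7.6, -8.7]
opening: 0.428
finger_force: 40.0
```

```bash
python3 -c "
from h import *
s=monitor.get_state(); print(s['force'],s['wrist_torque'],s['opening']*9.18)
todo([.589,.291,.07])"
```

```text
[ 7.77875851  7.64769843 -8.72409928] [ 1.3572493  -1.34543654 -0.07036463] 3.92699760896189
tool shift cm [-0.37 -0.23 -0.56] tcp [0.59   0.2952 0.0644] q [-0.    0.82 -0.73  1.64  0.66  0.93 -0.64] t 6.3
tool x,y [[-0.33   0.944  0.004]
 [ 0.944  0.33   0.006]]
```

{"fn": "step_arm", "kwargs": {
  "motion": [0.05,0.1,0.05,0.08,0.05,0.1,0.1,0.16,0.05,0.1,0.13,0.22,0.05,0.1,0.15,0.28,0.05,0.1,0.15,0.28]
}}

```text
time_s: 6.92
ee_pos: [0.5908, 0.2946, 0.0636]
eef_rot: [2.155, 2.284, 0.008]
force: [4.7, 3.3, -1.6]
opening: 0.428
finger_force: 40.0
```

```bash
python3 -c "
from h import *
s=monitor.get_state(); print(s['force'],s['wrist_torque'],s['opening']*9.18)
todo([.589,.291,.07])"
```

```text
[ 4.72379661  3.32703494 -1.63746044] [ 0.38477324 -1.06579654  0.57765553] 3.9304679372171747
tool shift cm [-0.35 -0.2  -0.64] tcp [0.5908 0.2946 0.0636] q [-0.04  0.8  -0.67  1.64  0.6   0.91 -0.89] t 6.925
tool x,y [[-0.058  0.998  0.002]
 [ 0.998  0.058  0.005]]
```

Torque about z has risen to 0.58 N m, which suggests the stop. I'll turn slightly further to confirm.

{"fn": "step_arm", "kwargs": {
  "motion": [0,0,0,0.05,0,0,0,0.1,0,0,0,0.14,0,0,0,0.14]
}}

```text
time_s: 7.42
ee_pos: [0.5911, 0.2957, 0.0638]
eef_rot: [2.31, 2.129, 0.011]
force: [7.3, 4.3, -2.8]
opening: 0.432
finger_force: 40.0
```

```bash
python3 -c "
from h import *
s=monitor.get_state(); print(s['force'],s['wrist_torque'],s['opening']*9.18)
f=vision.grab_frame('wrist'); cv2.imwrite('pics/w4.png',f['frame'])
todo([.589,.291,.07])"
```

```text
[ 7.25265266  4.27273631 -2.75653514] [ 0.86136639 -1.1980921   0.77488613] 3.96298047775037
tool shift cm [-0.48 -0.17 -0.62] tcp [0.5911 0.2957 0.0638] q [-0.06  0.79 -0.64  1.64  0.58  0.9  -1.01] t 7.475
tool x,y [[ 0.081  0.997  0.005]
 [ 0.997 -0.081  0.005]]
```

View pics/w4.png

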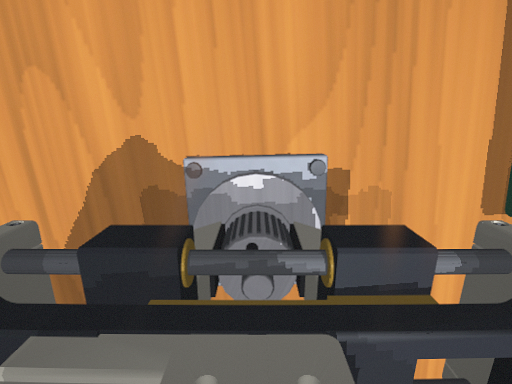

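The torque is now 0.77 N m, well above the 0.15 N m needed to turn the nut. The marker dot has slipped back from (258,246) to (252,247) in the grip. The nut is therefore against its stop, so I'll release and retreat.

{"fn": "step_arm", "kwargs": {
  "motion": [0,0,0,0,0,0,0,0,0,0,0,0,0,0,0,0,0,0,0,0,0,0,0,0],
  "jaw": 9
}}

```text
time_s: 8.22
ee_pos: [0.5888, 0.293, 0.0626]
eef_rot: [2.313, 2.126, -0.0]
force: [0.6, 0.5, -0.1]
opening: 0.971
finger_force: 0.0
```

{"fn": "step_arm", "kwargs": {
  "motion": [0,0,-2,0,0,0,-5,0,0,0,-9,0,0,0,-13,0,0,0,-16,0,0,0,-16,0,0,0,-16,0]
}}

```text
time_s: 9.1
ee_pos: [0.5887, 0.2927, 0.2228]
eef_rot: [2.312, 2.126, -0.0]
force: [-0.2, 0.8, -0.6]
opening: 0.979
finger_force: 0.0
```

Run:
```python
from h import *
s=monitor.get_state(); print(s['force'],s['wrist_torque'],s['time_s'])
f=vision.grab_frame('wrist');
u,v=proj(f,[[.589,.291,.08]])[0].astype(int); print(u,v,proj(f,[[.589,.291,.091],[.569,.291,.08],[.589,.271,.08]]))
c=f['frame'][v-40:v+40,u-50:u+50]; cv2.imwrite('pics/w5.png',cv2.resize(c,(600,480),interpolation=cv2.INTER_CUBIC))
```

```text
[-0.21609165  0.79632962 -0.63363218] [-0.03087149 -0.05855993 -0.0212441 ] 9.1
259 190 [[259.47796729 193.22215555]
 [240.31860482 192.08125114]
 [260.92374334 208.70879603]]
```

View pics/w5.png

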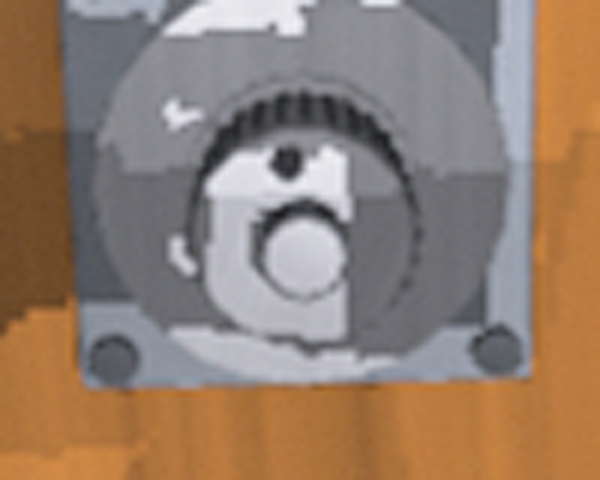

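The dot has turned about 72° clockwise, the commanded turn minus the slip at the stop. The nut sits flat on the disc with no visible gap, and the gripper is clear, so I'm handing in.

```bash
python3 -c "
from h import *
print(r.sign_off())"
```

```text
the job is handed in; nothing more can be done
None
```

I screwed the nut on the disc holder down to its stop, released it, backed the gripper clear and handed the job in at about 9 s; the two empty holders were not touched, and the hand-in gave no verdict.

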